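# Weigh the young mortar prism from the moist box

## Task

Weigh the young mortar prism: slide the glass cover of the moist box aside without lifting it off, take out the whole prism with a gentle grip (leave the broken half where it is), lay it flat in the middle of the balance pan and let go once it rests there. Then slide the glass back so that the box is completely covered again. Glass and prism are fragile: touch, grip and set down gently, and leave everything else on the bench where it stands.

Things in the scene. Friction and masses are not known exactly. Their poses are not given: they have to be found in the camera images.
- moist_box: Steel box, stays put, long side along its y; origin mid underside. Inside 284 (y) x 180 (x) mm; flat rim 12 mm wide round the opening (308 x 204 overall), top 66 mm above the bench. A 24 mm high partition at y = 0 makes two bays, at +y and -y: the whole prism lies in one, the broken half in the other (which varies), on two ribs along y whose tops are 14 mm above the bench.
- cover_mid (a point): Middle of the clear glass cover: loose flat plate 302 (y) x 198 (x) x 6 mm, about 0.9 kg, on the rim, long side along the box's y, underside 66, top 72 mm above the bench. No knob or guides: slide it along y by pushing a short end's edge with the fingertips (needs 3 to 8 N). It tips off once its middle is 154 mm from the box's. Glass chips above 12 N of push or press.
- prism_mid (a point): Middle of the whole mortar prism, 160 (its x) x 40 x 40 mm, grey, about 0.56 kg, one day old. Lies along the box's x, its middle 84 to 92 mm from the box's (along y), leaving 28 mm or more on each side for a finger; underside 14, top 54 mm above the bench. Damaged by more than about 20 N on a finger; a grip of 8 to 12 N carries it.
- half_mid (a point): Middle of the broken half prism, 76 mm long by 40 by 40 mm, lying in the other bay. It stays there.
- balance: Precision balance, fixed; origin on the bench under the middle of the pan. Square steel pan 190 x 190 mm, top 75 mm above the bench. Housing 200 mm wide (y), 52 mm high, from 165 mm in front (-x) of the origin to 105 mm behind. More than 35 N on it harms it.
- density_flask: Bystander: glass density flask with a slim neck, 90 mm wide, 240 mm tall; origin under its middle.
- conical_flask: Bystander: conical glass flask, 86 mm wide at the foot, 140 mm tall; origin under its middle.
- wash_bottle: Bystander: white plastic wash bottle, 70 mm wide, 200 mm tall with its spout; origin under its middle.
- mortar: Bystander: cast-iron mortar with its pestle in it, 128 mm wide, 165 mm tall with the pestle; origin under its middle.
- vicat_mould: Bystander: filled brass ring mould on a glass plate 100 by 100 mm, 46 mm tall in all; origin under its middle. The glass cover can pass over it.
- scraper: Bystander: broad scraper lying flat, blade 60 mm wide, wooden handle, 226 mm long (its x), 22 mm tall. The glass cover can pass over it.

How it is judged:
By the outcome, as a careful person would: the job done as asked, in the order asked, and still so for the second after the job is handed in, with the robot touching nothing.
It also fails if it takes over 72 s, if anything falls off the work surface, if the arm or the gripper's body presses on something with over 40 N, if the wrist force passes 120 N, or if a joint passes its speed limit or range.

## Robot

A 6-joint arm with a two-finger parallel gripper is mounted at the origin on the work surface. World frame = base frame: x ahead of the robot, y to its left, z up, the work surface at z = 0. Lengths are in m, angles in rad, forces in N, time in s.
With the tool pointing down it reaches from about 0.25 to 0.725 m from the base axis. Payload 4 kg.
Tool frame: the origin (TCP) lies at the very end of the fingers, on their centre line; the grasp point (between the pads) lies 19 mm behind it; z points along the fingers, y is the line along which they close (so a half turn about z gives the same grasp; the last joint's range is limited). The gripper opens to 85 mm and grips with 20 to 120 N. Pads are 22 mm wide; open, the fingers measure 114 mm over their backs; the gripper's body (76 mm by 85 mm) begins 54 mm behind the grasp point. The pads swing forward as they close: fully open they stand 13 mm farther back than shut.
Start: joints at [-1.277, 0.241, 0.005, 1.335, 0, 1.571], TCP at [0.145, -0.479, 0.231] pointing down, gripper open.
Joint ranges: [-2.72, 2.72], [-1.05, 1.87], [-1.09, 1.28], [-1.99, 2.15], [-1.42, 1.44], [-3.14, 3.14]. Speed limits (rad/s): [2.79, 2.79, 3.14, 3.14, 3.14, 3.14].

## Interface

Orientations are given as a unit quaternion [x, y, z, w].
In Python, from workcell import bot gives the robot as it stands.
- The arm moves only by the tool carry_out, never from a script. Its argument "increments" is one flat list of numbers, 5 for each row, row after row: the finger opening in cm, from 0 to 8.54, then the shift along the tool's x, y, z in cm, then the turn about the tool's z in rad. A call has exactly 5 rows; each row shifts and turns the commanded pose from where the row before left it, along the tool's axes as they then stand; what a row does not reach is not made up. A row lasts 1/8 s, in which the tool goes at most 62.5 mm and 10.7 degrees, less where a joint would pass 70% of its speed; a pose out of reach is approached as far as the arm can. A call with a gripper value outside its range is refused whole. The fingers move at their own pace and stop on an object; the grip force is fixed at half the most. Time passes only in rows, so rows that do not move let the fingers close, or fill a call up. It gives the time, the measured TCP pose, the force, the opening and the grip force at its end, in the units of the state.
- bot.get_obs(): the state, without advancing time (a new reading comes with each control period).
- bot.camera(name): name is "side" or "top" or "wrist"; returns a dict with "pixels" (384x512x3 uint8, blue, green, red), "range_z" (384x512 float32, m along the optical axis (not along the pixel's ray), 0 where there is no reading), "mtx" (3x3 intrinsics, pixels), "eye" and "attitude" of the camera in the world. Camera axes: x right, y down, z forward; pixel columns grow to the right and rows downward; lengths in m; the calibration is good to about 2 mm. A picture is of the moment at which its call begins.
- bot.job_done(): hands the job in; it is judged then, once.
Trained networks look in a picture, given as the dict that the camera call returned (one of the last four; its "shot" number tells which), for a name from the list of things; names that differ only in an ending like _2 or _b are one class to them, and where a whole thing is asked for, a point or a joint stands for the part that bears it (a point fixed in the world has none). Each returns a list of dicts, best first, with "p" (0 to 1); they miss things now and then, are a little off and sometimes report something else, mostly with a low value. They report only what shows in the picture. A call takes as long as a camera call.
- bot.find_in(picture, name): "xyz" ([x, y, z] in m, in the coordinates of the camera as it stood for that picture, good to about 4 mm: the middle of the surface that is visible of it).
- bot.regions_of(picture, name): "mask" (384x512 bool, what is visible of it).
- bot.place_of(picture, name): "xyz" ([x, y, z] in m, in the coordinates of the camera as it stood for that picture, good to about 4 mm: a listed point, or the origin of a listed thing).
The state is a dict: "clock": time; "joint_pos": joint angles; "joint_vel": joint speeds; "tau": joint torques, N m; "eef_pos": TCP position; "tool_rot": TCP orientation; "ft_force": force on the tool from outside, world axes, zero at the start; "ft_torque": the same for the moment, N m; "grip_width": finger opening in m; "grasp_force": force on a finger pad.
Only numpy, scipy, OpenCV 4.12 (cv2) and the standard library are available. Lean on these libraries where they do the work, as an engineer would, in place of code of your own. Each camera call takes 0.05 s, during which the arm holds its last target. There are 200 camera calls.

## Working session

There is one attempt and no reset: what is moved stays moved. The work goes in short steps, Python scripts to look and compute and a tool call to move; the robot and the scene stay as the last step left them, time stands still between calls to the robot, and variables do not carry over. Pictures are saved under pics/ and viewed, at most 10 in all, crops included, and the job is handed in when it is done.

Besides the shell and the picture viewer there is one more tool, called after "Call:" by a JSON object that holds its "op" and its "data", one argument or row to a line. carry_out: Moves the arm, as the interface text tells. Its arguments: {"type":"object","properties":{"increments":{"type":"array","items":{"type":"number"}}},"required":["increments"]}

```bash
mkdir -p pics; ls
cat > h.py <<'E'
import numpy as np, cv2
from scipy.spatial.transform import Rotation as R
from workcell import bot
def cam(n): return bot.camera(n)
def att(c):
    a=np.array(c["attitude"],float)
    return a if a.shape==(3,3) else R.from_quat(a).as_matrix()
def w(c,p): return att(c)@np.array(p)+np.array(c["eye"])
def cloud(c):
    z=c["range_z"]; v,u=np.indices(z.shape); K=c["mtx"]
    P=np.stack([(u-K[0][2])/K[0][0]*z,(v-K[1][2])/K[1][1]*z,z],-1)
    return P@att(c).T+np.array(c["eye"])
E
python3 - <<'E'
from h import *
o=bot.get_obs(); print(o)
for n in ["top","side"]:
    c=cam(n); cv2.imwrite(f"pics/{n}0.png",c["pixels"]); print(n,c["eye"],c["attitude"])
    for k in "moist_box cover_mid prism_mid half_mid balance density_flask conical_flask wash_bottle mortar vicat_mould scraper".split():
        print(k,[(np.round(w(c,d["xyz"]),3).tolist(),round(d["p"],2)) for d in bot.place_of(c,k)[:2]])
E
```

```text
pics
{'clock': 0.0, 'joint_pos': array([-1.27698980e+00,  2.41401615e-01,  3.71600622e-03,  1.33521450e+00,
       -1.74432745e-05,  1.57081362e+00]), 'joint_vel': array([ 0.00122854,  0.00146549, -0.00041326,  0.00138818, -0.00085333,
       -0.00036773]), 'tau': array([-9.18665319e-04, -3.72314715e+01,  2.52410012e+01,  1.69454858e-02,
       -1.86631638e-05,  1.68022490e-05]), 'eef_pos': array([ 0.14460781, -0.47796106,  0.23041551]), 'tool_rot': array([ 9.89229824e-01,  1.46366829e-01, -1.62607676e-04, -1.03928295e-03]), 'ft_force': array([-0.13390911,  0.05799064, -1.1870595 ]), 'ft_torque': array([-0.0103885 , -0.02594602,  0.00047528]), 'grasp_force': 0.0, 'grip_width': 0.08547856609798139}
top [ 0.31256107 -0.02372127  1.12839223] [ 0.73838267 -0.66465675  0.0765807  -0.08460395]
moist_box []
cover_mid [([0.496, -0.132, 0.069], 0.59), ([0.7, -0.208, -0.001], 0.29)]
prism_mid []
half_mid []
balance [([0.469, 0.401, 0.0], 0.56)]
density_flask [([0.687, -0.053, 0.001], 0.68)]
conical_flask [([0.286, -0.304, -0.002], 0.91)]
wash_bottle [([0.644, -0.343, -0.003], 0.61)]
mortar [([0.699, -0.209, -0.001], 0.83)]
vicat_mould [([0.471, -0.435, -0.004], 0.83), ([0.646, -0.345, -0.002], 0.47)]
scraper [([0.515, 0.159, 0.001], 0.73)]
side [ 0.49148224 -0.89459842  0.99539266] [ 0.92744978 -0.03793558  0.00703686 -0.37195199]
moist_box []
cover_mid [([0.501, -0.129, 0.065], 0.77)]
prism_mid []
half_mid []
balance [([0.47, 0.399, 0.001], 0.85)]
density_flask [([0.685, -0.05, 0.002], 0.9)]
conical_flask [([0.282, -0.304, 0.001], 0.87)]
wash_bottle [([0.645, -0.342, 0.003], 0.82)]
mortar [([0.699, -0.204, -0.002], 0.61)]
vicat_mould [([0.463, -0.433, -0.002], 0.92)]
scraper [([0.512, 0.162, 0.002], 0.78)]
```

View pics/top0.png

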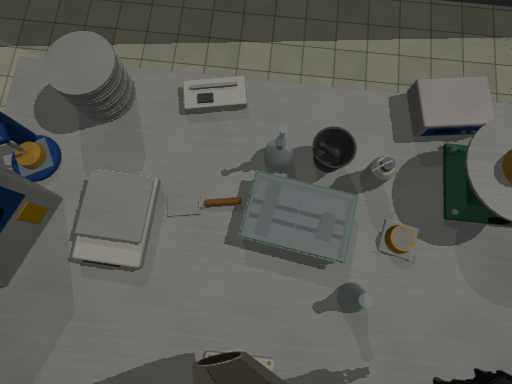

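View pics/side0.png

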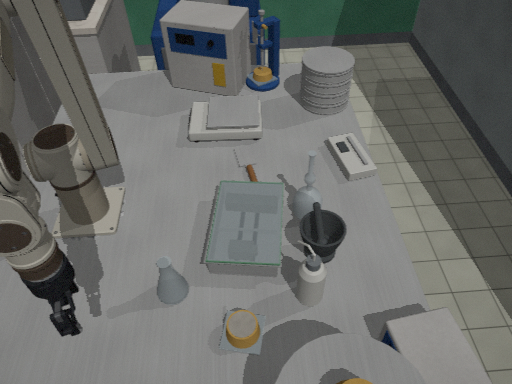

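The top view shows the box at about (300,217). The whole prism lies in its left (+y) bay at about (265,207), the half prism is at (325,225), and the balance is at (117,215). The +y bay has to be opened, so the cover must slide towards -y, passing over the Vicat mould at (400,238). The side view agrees. Next I'll fit the frames precisely.

```bash
cat >> h.py <<'E'
def rect(P,lo,hi,cx,cy,r,mask=None):
    s=(P[...,2]>lo)&(P[...,2]<hi)&(np.hypot(P[...,0]-cx,P[...,1]-cy)<r)
    if mask is not None: s&=mask
    m=cv2.morphologyEx(s.astype(np.uint8),cv2.MORPH_OPEN,np.ones((2,2)))
    q=P[m>0][:,:2].astype(np.float32); 
    if len(q)<20: return len(q)
    (c,sz,a)=cv2.minAreaRect(q*1000); return len(q),np.round(c,1),np.round(sz,1),round(a,2),np.median(P[m>0][:,2]).round(4)
E
python3 - <<'E'
from h import *
for n in ["top","side"]:
    c=cam(n); P=cloud(c)
    print(n,"box z55-80",rect(P,.055,.080,.498,-.13,.2))
    print("z62-69",rect(P,.060,.069,.498,-.13,.2)," z69-78",rect(P,.069,.078,.498,-.13,.2))
    print("prism?",rect(P,.046,.060,.51,-.045,.1))
    print("half",rect(P,.046,.060,.49,-.21,.09))
    print("pan",rect(P,.065,.085,.47,.4,.16))
    for k in ["moist_box","cover_mid","prism_mid","half_mid","balance"]:
        for d in bot.regions_of(c,k)[:1]:
            m=d["mask"]; print(k,round(d["p"],2),m.sum(),rect(P,-.1,.3,.48,.1,.7,m))
    for k in ["prism_mid","half_mid"]: print(k,[(w(c,d["xyz"]).round(3),d["p"]) for d in bot.find_in(c,k)[:2]])
    s=(np.hypot(P[...,0]-.498,P[...,1]+.13)<.09); print(np.histogram(P[s][:,2],bins=np.arange(-.01,.1,.01)))
    big=cv2.resize(c["pixels"][160:275,225:375] if n=="top" else c["pixels"][165:290,190:300],None,fx=4.5,fy=4.5,interpolation=cv2.INTER_CUBIC); cv2.imwrite(f"pics/{n}box.png",big)
E
```

```text
top box z55-80 (7731, array([ 492.6, -138.2]), array([322.5, 390.3]), 81.42, np.float64(0.0717))
z62-69 (257, array([453.2, -74.3]), array([367.8, 247.6]), 36.11, np.float64(0.0644))  z69-78 (6620, array([ 486.6, -139.6]), array([318.8, 375.3]), 82.54, np.float64(0.0718))
prism? 0
half 0
pan (4327, array([447.3, 229.9]), array([536.5, 204.9]), 82.92, np.float64(0.075))
moist_box 0.19 7284 (7245, array([ 451.4, -136.9]), array([326. , 298.4]), 84.39, np.float64(0.0718))
cover_mid 0.72 7240 (7199, array([ 446. , -132.9]), array([319.6, 295.1]), 81.87, np.float64(0.0718))
balance 0.85 6750 (6712, array([430.4, 242.3]), array([538. , 275.2]), 88.48, np.float64(0.0735))
prism_mid []
half_mid [(array([0.431, 0.39 , 0.074]), 0.74), (array([ 0.409, -0.06 ,  0.065]), 0.26)]
(array([   0,    0,    0,    0,    0,    0,    0,  520, 2560,    0]), array([-0.01,  0.  ,  0.01,  0.02,  0.03,  0.04,  0.05,  0.06,  0.07,
        0.08,  0.09]))
side box z55-80 (6211, array([ 489.8, -401.8]), array([966.2, 302. ]), 78.83, np.float64(0.0719))
z62-69 (218, array([ 539.8, -199.3]), array([350.3, 200.4]), 16.8, np.float64(0.0632))  z69-78 (5502, array([ 504.5, -416.6]), array([950.1, 288.9]), 81.84, np.float64(0.0721))
prism? 0
half 0
pan (1589, array([ 443.3, -144.8]), array([1491.6,  190.6]), 86.7, np.float64(0.0752))
moist_box 0.83 799 (793, array([ 432.2, -560.4]), array([648.2, 201.9]), 82.75, np.float64(0.0251))
cover_mid 0.63 5683 (5662, array([ 459.8, -410.4]), array([950.1, 197.9]), 81.97, np.float64(0.0721))
balance 0.82 3062 (3044, array([ 417.8, -147.7]), array([1485.8,  276.5]), 87.43, np.float64(0.0693))
prism_mid []
half_mid [(array([ 0.289, -0.323,  0.06 ]), 0.24)]
(array([   0,    0,    0,    0,    0,    0,    0,  236, 2132,    0]), array([-0.01,  0.  ,  0.01,  0.02,  0.03,  0.04,  0.05,  0.06,  0.07,
        0.08,  0.09]))
```

View pics/topbox.png

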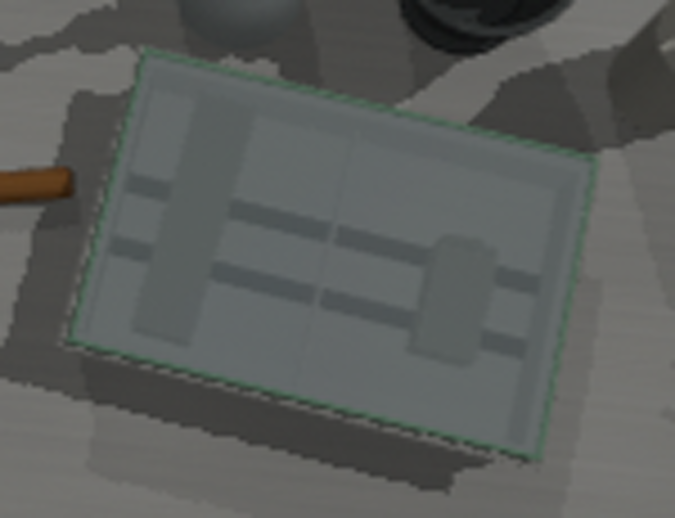

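The crop confirms the whole prism in the left (+y) bay at about (193,215) in crop pixels, and the half prism at about (453,300). I'll fix the outliers in the fit.

```bash
cat >> h.py <<'E'
def rect(P,lo,hi,cx,cy,r,mask=None):
    s=(P[...,2]>lo)&(P[...,2]<hi)&(np.hypot(P[...,0]-cx,P[...,1]-cy)<r)
    if mask is not None: s&=mask
    n,l,st,_=cv2.connectedComponentsWithStats(cv2.erode(s.astype(np.uint8),np.ones((2,2))))
    if n<2: return None
    s&=cv2.dilate((l==1+np.argmax(st[1:,4])).astype(np.uint8),np.ones((3,3)))>0
    q=P[s][:,:2].astype(np.float32)
    c,sz,a=cv2.minAreaRect(q*1000); return len(q),np.round(c,1),np.round(sz,1),round(a,2),np.median(P[s][:,2]).round(4)
def pix(c,p):
    q=att(c).T@(np.array(p)-np.array(c["eye"])); K=np.array(c["mtx"]); q=K@q; return q[:2]/q[2]
E
python3 - <<'E'
from h import *
for n in ["top","side"]:
    c=cam(n); P=cloud(c)
    print(n,"cover",rect(P,.067,.078,.498,-.13,.22)," box+cover",rect(P,.03,.078,.498,-.13,.22))
    print("pan",rect(P,.070,.085,.47,.4,.16),"bal",rect(P,.03,.085,.47,.4,.25))
    if n=="top":
        # prism pixels from crop (corners), project to z=.054 (ignoring refraction)
        K=np.array(c["mtx"])
        for nm,q in {"prism":[(198,90),(253,103),(188,347),(133,333)],"half":[(440,235),(497,243),(472,365),(408,350)],"box_in":[(153,85),(563,183),(512,440),(92,330)]}.items():
            o=[]
            for u,v in q:
                d=att(c)@np.linalg.inv(K)@np.array([u/4.5+225,v/4.5+160,1]); z={"prism":.054,"half":.054,"box_in":.066}[nm]
                e=np.array(c["eye"]); o.append((e+d*(z-e[2])/d[2])[:2])
            print(nm,np.round(o,3).tolist(),np.mean(o,0).round(4))
E
```

```text
top cover (7219, array([ 496.3, -128. ]), array([306.2, 201.4]), 81.8, np.float64(0.0718))  box+cover (7554, array([ 496.1, -128.1]), array([308.6, 205. ]), 81.54, np.float64(0.0717))
pan (4295, array([470.6, 399.7]), array([191.2, 190.4]), 87.9, np.float64(0.0751)) bal (6634, array([438.1, 399.5]), array([200.3, 275.7]), 87.52, np.float64(0.0736))
prism [[0.594, -0.033], [0.589, -0.07], [0.426, -0.043], [0.431, -0.007]] [ 0.5101 -0.038 ]
half [[0.515, -0.198], [0.513, -0.234], [0.433, -0.223], [0.438, -0.182]] [ 0.4748 -0.2093]
box_in [[0.592, -0.003], [0.554, -0.272], [0.388, -0.248], [0.429, 0.019]] [ 0.4907 -0.1263]
side cover (5732, array([ 494.9, -130.2]), array([307., 203.]), 81.48, np.float64(0.0721))  box+cover (6226, array([ 494.6, -127.7]), array([311.8, 204.3]), 81.48, np.float64(0.0719))
pan (1552, array([470.2, 398. ]), array([202.6, 189.9]), 87.66, np.float64(0.0753)) bal (2781, array([438.1, 398.3]), array([208.3, 274.3]), 88.38, np.float64(0.0727))
```

Box frame: centre about (0.4955, -0.1285), long axis along (0.146, 0.989). First I turn the tool by -1.131 rad so its x lies along box +y, then move to stand off the cover's +y end.

Call:
{"op": "carry_out", "data": {
  "increments": [2, 0, 0, 0, -0.162, 2, 0, 0, 0, -0.162, 2, 0, 0, 0, -0.162, 2, 0, 0, 0, -0.162, 2, 0, 0, 0, -0.162]
}}

```text
clock: 2.72
eef_pos: [0.1448, -0.4786, 0.2313]
tool_rot: [0.85, 0.527, 0.0, -0.0]
ft_force: [0.2, -0.5, -0.9]
grip_width: 0.02
grasp_force: 0.0
```

Call:
{"op": "carry_out", "data": {
  "increments": [2, 0, 0, 0, -0.161, 2, 0, 0, 0, -0.16, 2, 4.85, 2.47, 0, 0, 2, 4.85, 2.47, 0, 0, 2, 4.85, 2.47, 0, 0]
}}

```text
clock: 3.35
eef_pos: [0.2399, -0.3442, 0.2313]
tool_rot: [0.757, 0.653, 0.0, 0.0]
ft_force: [0.7, -1.0, -0.3]
grip_width: 0.0195
grasp_force: 0.0
```

Call:
{"op": "carry_out", "data": {
  "increments": [2, 4.85, 2.47, 0, 0, 2, 4.85, 2.47, 0, 0, 2, 4.85, 2.47, 0, 0, 2, 4.85, 2.47, 0, 0, 2, 4.85, 2.47, 0, 0]
}}

```text
clock: 3.98
eef_pos: [0.3977, -0.1219, 0.2316]
tool_rot: [0.757, 0.654, 0.0, 0.001]
ft_force: [1.0, -1.6, -0.0]
grip_width: 0.0198
grasp_force: 0.0
```

Call:
{"op": "carry_out", "data": {
  "increments": [2, 4.85, 2.47, 0, 0, 2, 4.85, 2.47, 0, 0, 2, 4.85, 2.47, 2, 0, 2, 4.85, 2.47, 3, 0, 2, 0, 0, 3, 0]
}}

```text
clock: 4.6
eef_pos: [0.5249, 0.0574, 0.1502]
tool_rot: [0.755, 0.656, 0.001, 0.0]
ft_force: [0.4, 0.4, 0.3]
grip_width: 0.0203
grasp_force: 0.0
```

Call:
{"op": "carry_out", "data": {
  "increments": [2, 0, -0.2, 3, 0, 2, 0, 0, 3, 0, 2, 0, 0, 2.2, 0, 2, 0, 0, 0, 0, 2, 0, 0, 0, 0]
}}

```text
clock: 5.22
eef_pos: [0.5214, 0.0545, 0.0702]
tool_rot: [0.757, 0.654, 0.001, 0.0]
ft_force: [-0.1, 0.0, 0.7]
grip_width: 0.0199
grasp_force: 0.0
```

```bash
cat >> h.py <<'E'
C=np.array([.4955,-.1285]); BY=np.array([.146,.9893]); BX=np.array([.9893,-.146])
def rel(p): d=np.array(p[:2])-C; return (d@BX*1000).round(1),(d@BY*1000).round(1)
E
python3 - <<'E'
from h import *
o=bot.get_obs(); print(o["eef_pos"],rel(o["eef_pos"]),o["ft_force"],np.degrees(2*np.arctan2(o["tool_rot"][1],o["tool_rot"][0])))
for n in ["side","top","wrist"]:
    c=cam(n);P=cloud(c); cv2.imwrite(f"pics/{n}1.png",c["pixels"])
    t=o["eef_pos"]; s=(np.hypot(P[...,0]-t[0],P[...,1]-t[1])<.045)&(P[...,2]>.03)&(P[...,2]<.2)
    q=P[s]; print(n,s.sum(), q[:,2].min() if len(q) else None, [ (rel(x),x[2].round(4)) for x in q[np.argsort(q[:,2])[:6]]])
    print(c["eye"])
E
```

```text
[0.52144144 0.05448075 0.07015536] (np.float64(-1.1), np.float64(184.8)) [-0.05955772  0.04153428  0.73619649] 81.63598543528538
side 542 0.06756949971436599 [((np.float64(-8.6), np.float64(145.7)), np.float64(0.0676)), ((np.float64(-28.1), np.float64(151.7)), np.float64(0.0693)), ((np.float64(25.6), np.float64(150.1)), np.float64(0.0695)), ((np.float64(-8.8), np.float64(148.1)), np.float64(0.0696)), ((np.float64(10.4), np.float64(144.4)), np.float64(0.07)), ((np.float64(-12.2), np.float64(151.3)), np.float64(0.0706))]
[ 0.49148224 -0.89459842  0.99539266]
top 0 None []
[ 0.31256107 -0.02372127  1.12839223]
wrist 35127 0.030059481405580984 [((np.float64(4.7), np.float64(147.0)), np.float64(0.0301)), ((np.float64(-7.2), np.float64(147.0)), np.float64(0.0301)), ((np.float64(6.6), np.float64(147.0)), np.float64(0.0301)), ((np.float64(12.9), np.float64(147.0)), np.float64(0.0301)), ((np.float64(12.2), np.float64(147.1)), np.float64(0.0302)), ((np.float64(-3.4), np.float64(147.1)), np.float64(0.0302))]
[0.5313616  0.12072757 0.21297865]
```

Run:
```python
from h import *
o=bot.get_obs(); c=cam("wrist");P=cloud(c); o=bot.get_obs()
print(o["eef_pos"],o["clock"])
t=o["eef_pos"]
# finger tips
s=(abs((P[...,:2]-t[:2])@BX)<.04)&(abs((P[...,:2]-t[:2])@BY)<.02)&(P[...,2]>.03)
q=P[s]; print(s.sum()); 
for b in np.arange(-.036,.037,.006):
    k=q[abs((q[:,:2]-t[:2])@BX-b)<.003]; 
    if len(k): print(round(b,3),len(k),k[:,2].min().round(4),(((k[:,:2]-t[:2])@BY).min()*1e3).round(1),(((k[:,:2]-t[:2])@BY).max()*1e3).round(1))
g=(P[...,2]>.0685)&(P[...,2]<.076); print("glass edge y", np.percentile([ (x[:2]-C)@BY for x in P[g]],[50,95,99]))
```

```text
[0.52166562 0.05447004 0.07051551] 5.425
27056
-0.036 2490 0.1144 -12.9 14.4
-0.03 1360 0.1111 -12.6 12.9
-0.024 628 0.0764 5.5 18.3
-0.018 2972 0.0742 6.4 20.0
-0.012 3829 0.0709 -11.3 20.0
-0.006 1216 0.1426 9.0 20.0
-0.0 964 0.1438 9.1 12.4
0.006 1247 0.142 9.0 20.0
0.012 3814 0.0707 -11.7 20.0
0.018 2940 0.075 6.4 20.0
0.024 624 0.0766 5.7 17.6
0.03 1375 0.1111 -12.0 13.1
0.036 2515 0.115 -12.7 14.4
glass edge y [0.14233673 0.15140868 0.19589624]
```

View pics/wrist1.png

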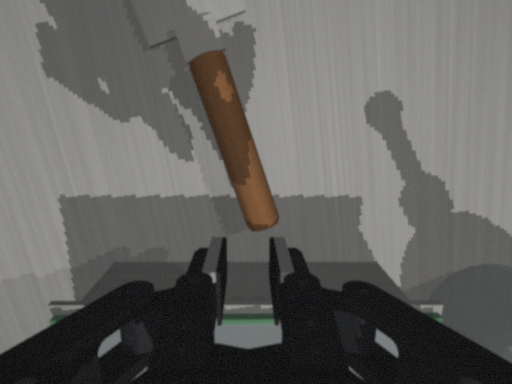

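The wrist view shows the fingers (around 220-290, 240-320) in front of the glass's green edge (y about 320), centred on it. The tips sit at about 71 mm, so I lower 2.3 mm and approach slowly.

Call:
{"op": "carry_out", "data": {
  "increments": [2, -0.6, 0.1, 0.23, 0, 2, -0.6, 0, 0, 0, 2, -0.4, 0, 0, 0, 2, 0, 0, 0, 0, 2, 0, 0, 0, 0]
}}

```text
clock: 6.05
eef_pos: [0.5194, 0.0384, 0.067]
tool_rot: [0.757, 0.654, 0.0, -0.0]
ft_force: [0.0, 0.6, -0.4]
grip_width: 0.0199
grasp_force: 0.0
```

Call:
{"op": "carry_out", "data": {
  "increments": [2, -0.2, 0, 0, 0, 2, -0.2, 0, 0, 0, 2, -0.2, 0, 0, 0, 2, -0.2, 0, 0, 0, 2, -0.2, 0, 0, 0]
}}

```text
clock: 6.68
eef_pos: [0.5182, 0.0301, 0.0671]
tool_rot: [0.756, 0.654, 0.001, -0.001]
ft_force: [1.1, 5.9, -0.0]
grip_width: 0.0197
grasp_force: 2.8
```

Call:
{"op": "carry_out", "data": {
  "increments": [2, -0.2, 0, -0.05, 0, 2, -0.2, 0, 0, 0, 2, -0.2, 0, 0, 0, 2, -0.2, 0, 0, 0, 2, -0.2, 0, 0, 0]
}}

```text
clock: 7.3
eef_pos: [0.5163, 0.0185, 0.0674]
tool_rot: [0.757, 0.654, -0.0, -0.0]
ft_force: [0.1, 5.0, -2.4]
grip_width: 0.0203
grasp_force: 2.0
```

Call:
{"op": "carry_out", "data": {
  "increments": [2, -0.25, 0, 0, 0, 2, -0.25, 0, 0, 0, 2, -0.3, 0, 0, 0, 2, -0.3, 0, 0, 0, 2, -0.3, 0, 0, 0]
}}

```text
clock: 7.92
eef_pos: [0.5144, 0.0046, 0.0675]
tool_rot: [0.757, 0.654, 0.0, 0.0]
ft_force: [0.6, 4.6, -2.8]
grip_width: 0.0199
grasp_force: 2.0
```

Call:
{"op": "carry_out", "data": {
  "increments": [2, -0.35, 0, 0, 0, 2, -0.4, 0, 0, 0, 2, -0.4, 0, 0, 0, 2, -0.4, 0, 0, 0, 2, -0.4, 0, 0, 0]
}}

```text
clock: 8.55
eef_pos: [0.5115, -0.0148, 0.0675]
tool_rot: [0.757, 0.654, -0.0, -0.0]
ft_force: [-0.2, 4.0, -2.7]
grip_width: 0.0199
grasp_force: 2.1
```

Call:
{"op": "carry_out", "data": {
  "increments": [2, -0.4, 0, 0, 0, 2, -0.4, 0, 0, 0, 2, -0.4, 0, 0, 0, 2, -0.4, 0, 0, 0, 2, -0.4, 0, 0, 0]
}}

```text
clock: 9.18
eef_pos: [0.5087, -0.0345, 0.0675]
tool_rot: [0.757, 0.654, -0.0, -0.0]
ft_force: [0.6, 3.8, -2.4]
grip_width: 0.02
grasp_force: 2.1
```

Call:
{"op": "carry_out", "data": {
  "increments": [2, -0.4, 0, 0, 0, 2, -0.4, 0, 0, 0, 2, -0.4, 0, 0, 0, 2, -0.4, 0, 0, 0, 2, -0.4, 0, 0, 0]
}}

```text
clock: 9.8
eef_pos: [0.5057, -0.0543, 0.0675]
tool_rot: [0.757, 0.654, 0.0, -0.0]
ft_force: [1.2, 4.4, -2.3]
grip_width: 0.0197
grasp_force: 2.2
```

Run:
```python
from h import *
o=bot.get_obs(); print(o["eef_pos"],rel(o["eef_pos"]),o["ft_force"])
c=cam("side");P=cloud(c); cv2.imwrite("pics/side2.png",c["pixels"])
r=rect(P,.0685,.078,.48,-.22,.24); print(r,rel(r[1]/1000))
```

```text
[ 0.50573806 -0.05429155  0.06752862] (np.float64(-0.7), np.float64(74.9)) [ 1.16035274  4.38408801 -2.2838444 ]
(6476, array([ 482.9, -214.2]), array([305.9, 200.2]), 81.41, np.float64(0.0722)) (np.float64(0.0), np.float64(-86.6))
```

Call:
{"op": "carry_out", "data": {
  "increments": [2, -0.4, 0, 0, 0, 2, -0.4, 0, 0, 0, 2, -0.4, 0, 0, 0, 2, -0.4, 0, 0, 0, 2, -0.4, 0, 0, 0]
}}

```text
clock: 10.48
eef_pos: [0.5029, -0.0741, 0.0675]
tool_rot: [0.757, 0.654, 0.0, -0.0]
ft_force: [0.2, 5.3, -1.6]
grip_width: 0.0195
grasp_force: 2.4
```

Call:
{"op": "carry_out", "data": {
  "increments": [2, -0.4, 0, 0, 0, 2, -0.4, 0, 0, 0, 2, -0.4, 0, 0, 0, 2, -0.4, 0, 0, 0, 2, -0.4, 0, 0, 0]
}}

```text
clock: 11.1
eef_pos: [0.5, -0.0938, 0.0676]
tool_rot: [0.757, 0.654, 0.0, -0.0]
ft_force: [1.3, 4.7, -1.6]
grip_width: 0.02
grasp_force: 2.7
```

Call:
{"op": "carry_out", "data": {
  "increments": [2, -0.2, 0, 0, 0, 2, 0, 0, 0, 0, 2, 0.6, 0, 0, 0, 2, 1, 0, -1, 0, 2, 1, 0, -4, 0]
}}

```text
clock: 11.72
eef_pos: [0.5016, -0.0696, 0.1166]
tool_rot: [0.757, 0.654, -0.002, -0.001]
ft_force: [0.1, 0.2, 0.0]
grip_width: 0.0199
grasp_force: 0.0
```

Call:
{"op": "carry_out", "data": {
  "increments": [6, 2, 0, -5, -0.18, 6, 2, 0, -4, -0.18, 6, 0, 0, 0, -0.18, 6, 0, 0, 0, -0.18, 6, 0, 0, 0, -0.18]
}}

```text
clock: 12.35
eef_pos: [0.506, -0.03, 0.2087]
tool_rot: [0.394, 0.919, -0.0, 0.001]
ft_force: [-0.3, -0.2, 0.2]
grip_width: 0.0604
grasp_force: 0.0
```

Call:
{"op": "carry_out", "data": {
  "increments": [6, 0, 0, 0, -0.18, 6, 0, 0, 0, -0.18, 6, 0, 0, 0, -0.18, 6, 0, 0, 0, -0.13, 6, 0, 0, 0, 0]
}}

```text
clock: 12.98
eef_pos: [0.5059, -0.03, 0.2083]
tool_rot: [0.074, 0.997, -0.0, 0.001]
ft_force: [-0.6, 0.1, 0.9]
grip_width: 0.0599
grasp_force: 0.0
```

Run:
```python
from h import *
for n in ["top","side","wrist"]:
    c=cam(n);P=cloud(c); cv2.imwrite(f"pics/{n}3.png",c["pixels"])
    r=rect(P,.0685,.078,.476,-.257,.22); print(n,r,rel(r[1]/1000) if r else 0)
    r=rect(P,.046,.060,.51,-.04,.1); print("prism",r,rel(r[1]/1000) if r else 0)
    r=rect(P,.060,.069,.51,-.04,.17); print("rim",r,rel(r[1]/1000) if r else 0)
    print([(rel(w(c,d["xyz"])),w(c,d["xyz"])[2].round(3),d["p"]) for d in bot.place_of(c,"prism_mid")[:2]])
o=bot.get_obs(); print(o["eef_pos"],rel(o["eef_pos"]),o["ft_force"],o["joint_pos"],np.degrees(2*np.arctan2(o["tool_rot"][1],o["tool_rot"][0])))
```

```text
top (6389, array([ 476.9, -260.6]), array([294.9, 200.9]), 82.29, np.float64(0.0718)) (np.float64(0.9), np.float64(-133.4))
prism None 0
rim (5, array([ 392.1, -148. ]), array([5.4, 2.8]), 89.51, np.float64(0.0667)) (np.float64(-99.4), np.float64(-34.4))
[]
side (7020, array([ 477.5, -256.2]), array([304.3, 199.8]), 81.52, np.float64(0.0721)) (np.float64(0.8), np.float64(-129.0))
prism (585, array([511.5, -38.2]), array([ 45.3, 159.8]), 79.84, np.float64(0.0539)) (np.float64(2.6), np.float64(91.7))
rim (159, array([430.1, -25.6]), array([124.1,  46.8]), 80.67, np.float64(0.0658)) (np.float64(-79.7), np.float64(92.3))
[((np.float64(1.0), np.float64(93.6)), np.float64(0.032), 0.57)]
wrist (33641, array([ 485.7, -186.3]), array([161.7, 198.5]), 81.48, np.float64(0.0716)) (np.float64(-1.3), np.float64(-58.6))
prism (7095, array([509.9, -37.4]), array([ 40.1, 160.1]), 79.71, np.float64(0.0535)) (np.float64(0.9), np.float64(92.2))
rim (7302, array([501.5, -73.3]), array([199.2, 203.8]), 81.57, np.float64(0.0655)) (np.float64(-2.1), np.float64(55.5))
[((np.float64(0.5), np.float64(90.8)), np.float64(0.03), 0.87)]
[ 0.50568359 -0.03012108  0.20761615] (np.float64(-4.3), np.float64(98.8)) [-1.26281398 -0.61617318 -0.10974896] [-5.93602800e-02  2.65009321e-01 -2.50093140e-02  1.28069555e+00
 -2.24478943e-04  8.81685099e-02] 171.54722244928453
```

Call:
{"op": "carry_out", "data": {
  "increments": [5.4, -0.53, -0.67, 2, 0.032, 5.4, 0, 0, 4, 0, 5.4, 0, 0, 3, 0, 5.4, 0, 0, 0, 0, 5.4, 0, 0, 0, 0]
}}

```text
clock: 13.9
eef_pos: [0.5108, -0.0376, 0.1186]
tool_rot: [0.089, 0.996, -0.0, 0.001]
ft_force: [-0.2, -0.1, -0.1]
grip_width: 0.0538
grasp_force: 0.0
```

Run:
```python
from h import *
c=cam("wrist");P=cloud(c); o=bot.get_obs(); t=o["eef_pos"]; cv2.imwrite("pics/wrist4.png",c["pixels"])
h=2*np.arctan2(o["tool_rot"][1],o["tool_rot"][0]); TX=np.array([np.cos(h),np.sin(h)]); TY=np.array([np.sin(h),-np.cos(h)])
print(t,rel(t),np.degrees(h),o["grip_width"])
r=rect(P,.046,.060,.51,-.04,.1); print("prism",r,"offset tool xy mm",((r[1]/1000-t[:2])@TX*1e3).round(1),((r[1]/1000-t[:2])@TY*1e3).round(1))
a=(P[...,:2]-t[:2])@TX; b=(P[...,:2]-t[:2])@TY; z=P[...,2]-t[2]
for k in np.arange(-.01,.09,.008):
    s=(abs(a)<.02)&(z>k)&(z<k+.008)&(abs(b)<.08)
    if s.sum(): print(round(k,3),s.sum(),(np.percentile(b[s],[0.5,99.5])*1e3).round(1),(np.percentile(abs(b[s]),1)*1e3).round(1))
s=(z+t[2]>.06)&(z+t[2]<.0695); print("wall inner edge b", (np.percentile(b[s&(b>.03)&(abs(a)<.06)],[1,5,50])*1e3).round(1)); s=(z+t[2]>.0695)&(z+t[2]<.076); print("glass edge b",(np.percentile(b[s&(b<0)&(a>.03)],[99,99.8])*1e3).round(1))
```

```text
[ 0.51119554 -0.03762289  0.11907447] (np.float64(2.3), np.float64(92.2)) 169.74581524453293 0.05412732832813019
prism (13802, array([510.3, -37.4]), array([ 40.2, 160.1]), 79.74, np.float64(0.0536)) offset tool xy mm 0.9 0.1
-0.002 105 [-27.4  30.2] 26.6
0.006 603 [-39.5  39.4] 26.6
0.014 853 [-40.6  40.2] 26.7
0.022 978 [-40.5  40.4] 26.6
0.03 1028 [-40.6  39.8] 26.6
0.038 1104 [-47.   46.2] 26.7
0.046 2404 [-57.9  57.7] 27.2
0.054 8852 [-59.5  59.3] 26.6
0.062 4082 [-61.3  60.9] 20.7
0.07 7590 [-61.1  62.2] 1.0
0.078 8455 [-55.8  59.3] 0.4
0.086 2635 [-25.2  53.5] 8.9
wall inner edge b [49.  49.6 55.5]
glass edge b [-72.6 -71.8]
```

View pics/wrist4.png

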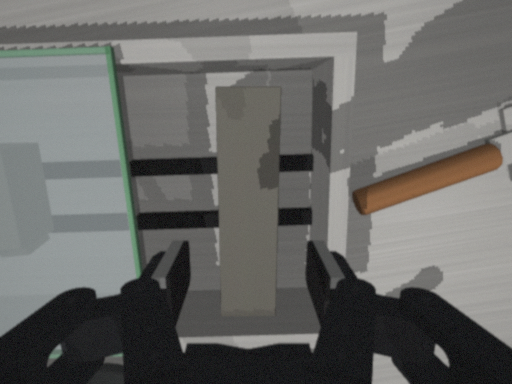

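The wrist view shows the prism (215-280, 87-315) centred between the fingers, with the glass edge well to the left (x 110-140) and the rim at x about 345. The knuckles reach ±58 mm from 46 mm above the TCP, so I keep the TCP at about 26 mm.

Call:
{"op": "carry_out", "data": {
  "increments": [5.0, 0.1, 0, 3, 0, 5.0, 0, 0, 3, 0, 5.0, 0, 0, 2, 0, 5.0, 0, 0, 0.5, 0, 5.0, 0, 0, 0, 0]
}}

```text
clock: 14.58
eef_pos: [0.5099, -0.0374, 0.0336]
tool_rot: [0.089, 0.996, 0.0, 0.001]
ft_force: [0.9, 0.7, 0.0]
grip_width: 0.0501
grasp_force: 0.0
```

Call:
{"op": "carry_out", "data": {
  "increments": [4.8, 0, 0, 0.3, 0, 4.5, 0, 0, 0.3, 0, 4.4, 0, 0, 0, 0, 4.3, 0, 0, 0, 0, 4.2, 0, 0, 0, 0]
}}

```text
clock: 15.2
eef_pos: [0.509, -0.0374, 0.0266]
tool_rot: [0.089, 0.996, 0.0, 0.0]
ft_force: [-0.2, 0.3, -0.1]
grip_width: 0.0415
grasp_force: 0.0
```

Call:
{"op": "carry_out", "data": {
  "increments": [4.12, 0, 0, 0, 0, 4.08, 0, 0, 0, 0, 4.04, 0, 0, 0, 0, 4.0, 0, 0, 0, 0, 4.0, 0, 0, 0, 0]
}}

```text
clock: 15.82
eef_pos: [0.509, -0.0371, 0.0266]
tool_rot: [0.089, 0.996, 0.0, 0.0]
ft_force: [-0.5, 1.4, -0.2]
grip_width: 0.0402
grasp_force: 0.8
```

Call:
{"op": "carry_out", "data": {
  "increments": [3.98, 0, 0, 0, 0, 3.98, 0, 0, 0, 0, 3.97, 0, 0, 0, 0, 3.97, 0, 0, 0, 0, 3.97, 0, 0, 0, 0]
}}

```text
clock: 16.45
eef_pos: [0.509, -0.0371, 0.0266]
tool_rot: [0.089, 0.996, 0.0, 0.0]
ft_force: [-0.1, 3.9, 1.7]
grip_width: 0.0399
grasp_force: 8.5
```

Call:
{"op": "carry_out", "data": {
  "increments": [3.965, 0, 0.03, 0, 0, 3.965, 0, 0, 0, 0, 3.965, 0, 0, 0, 0, 3.965, 0, 0, -0.1, 0, 3.965, 0, 0, -0.1, 0]
}}

```text
clock: 17.08
eef_pos: [0.5078, -0.0376, 0.0275]
tool_rot: [0.09, 0.996, -0.001, -0.001]
ft_force: [-0.0, -0.2, -4.7]
grip_width: 0.0397
grasp_force: 9.9
```

Call:
{"op": "carry_out", "data": {
  "increments": [3.965, 0, 0, -0.2, 0, 3.965, 0, 0, -0.3, 0, 3.965, 0, 0, -0.5, 0, 3.965, 0, 0, -0.7, 0, 3.965, 0, 0, -0.7, 0]
}}

```text
clock: 17.7
eef_pos: [0.5092, -0.0371, 0.0532]
tool_rot: [0.089, 0.996, -0.0, 0.0]
ft_force: [-0.4, 0.0, -4.7]
grip_width: 0.0397
grasp_force: 9.9
```

Call:
{"op": "carry_out", "data": {
  "increments": [3.965, 0, 0, -1, 0, 3.965, 0, 0, -1.2, 0, 3.965, 0, 0, -1.5, 0, 3.965, 0, 0, -1.5, 0, 3.965, 0, 0, -1.5, 0]
}}

```text
clock: 18.32
eef_pos: [0.5091, -0.0371, 0.1208]
tool_rot: [0.089, 0.996, 0.0, 0.0]
ft_force: [-0.3, 0.1, -5.2]
grip_width: 0.0397
grasp_force: 10.0
```

Call:
{"op": "carry_out", "data": {
  "increments": [3.965, 0, 0, -1.5, 0, 3.965, 0, 0, -1.5, 0, 3.965, 0, 0, -1, 0, 3.965, 0, 0, -0.5, 0, 3.965, 0, 0, 0, 0]
}}

```text
clock: 18.95
eef_pos: [0.5091, -0.037, 0.1646]
tool_rot: [0.089, 0.996, 0.0, 0.0]
ft_force: [-0.0, 0.5, -5.0]
grip_width: 0.0398
grasp_force: 10.0
```

Run:
```python
from h import *
c=cam("wrist");P=cloud(c); o=bot.get_obs(); t=o["eef_pos"]; cv2.imwrite("pics/wrist5.png",c["pixels"])
h=2*np.arctan2(o["tool_rot"][1],o["tool_rot"][0]); TX=np.array([np.cos(h),np.sin(h)]); TY=np.array([np.sin(h),-np.cos(h)])
print(t,np.degrees(h),o["grip_width"],o["grasp_force"])
s=t[2]+.0275
r=rect(P,s-.012,s+.012,t[0],t[1],.11); print("prism",r,((r[1]/1000-t[:2])@TX*1e3).round(1),((r[1]/1000-t[:2])@TY*1e3).round(1))
c=cam("side");P=cloud(c); r=rect(P,s-.015,s+.012,t[0],t[1],.11); print(r)
d=np.array([.4704,.399])-t[:2]; print("to pan tool xy cm",d@TX*100,d@TY*100)
```

```text
[ 0.5088046  -0.03706216  0.16421084] 169.75525982278324 0.03969080363136865 10.008575767278671
prism (31366, array([485.2, -32.9]), array([ 67.3, 108.9]), 79.78, np.float64(0.1917)) 24.0 -0.1
(650, array([510.1, -44.3]), array([ 58.8, 159.8]), 78.23, np.float64(0.1909))
to pan tool xy cm 11.534736817448612 42.227965146946225
```

The prism is held level at 10 N. Carrying it to the pan.

Call:
{"op": "carry_out", "data": {
  "increments": [3.965, 0.28, 1, 0, 0, 3.965, 0.55, 2, 0, 0, 3.965, 0.83, 3, 0, 0, 3.965, 1.1, 4, 0, 0, 3.965, 1.1, 4, 0, 0]
}}

```text
clock: 19.68
eef_pos: [0.4953, 0.1092, 0.1641]
tool_rot: [0.089, 0.996, 0.0, -0.0]
ft_force: [-0.3, 0.1, -4.2]
grip_width: 0.0397
grasp_force: 10.1
```

Call:
{"op": "carry_out", "data": {
  "increments": [3.965, 1.1, 4, 0, 0, 3.965, 1.1, 4, 0, 0, 3.965, 1.1, 4, 0, 0, 3.965, 1.1, 4, 0, 0, 3.965, 1.1, 4, 0, 0]
}}

```text
clock: 20.3
eef_pos: [0.4764, 0.316, 0.1639]
tool_rot: [0.089, 0.996, -0.0, -0.0]
ft_force: [0.3, -0.2, -4.0]
grip_width: 0.0397
grasp_force: 10.1
```

Call:
{"op": "carry_out", "data": {
  "increments": [3.965, 0.88, 3.2, 0, 0, 3.965, 0.69, 2.5, 0, 0, 3.965, 0.41, 1.5, 0, 0, 3.965, 0.2, 0.7, 0, 0, 3.965, 0.1, 0.3, 0, 0]
}}

```text
clock: 20.92
eef_pos: [0.4694, 0.3986, 0.1643]
tool_rot: [0.089, 0.996, -0.0, -0.0]
ft_force: [0.3, -0.3, -6.4]
grip_width: 0.0398
grasp_force: 10.2
```

Call:
{"op": "carry_out", "data": {
  "increments": [3.965, 0, 0, 0.5, -0.03, 3.965, 0, 0, 1, -0.04, 3.965, 0, 0, 1.5, -0.04, 3.965, 0, 0, 1.5, -0.03, 3.965, 0, 0, 0.8, 0]
}}

```text
clock: 21.55
eef_pos: [0.4691, 0.3979, 0.1101]
tool_rot: [0.02, 1.0, -0.001, -0.001]
ft_force: [-0.7, -0.0, -4.9]
grip_width: 0.0398
grasp_force: 10.2
```

Run:
```python
from h import *
o=bot.get_obs(); t=o["eef_pos"]
h=2*np.arctan2(o["tool_rot"][1],o["tool_rot"][0]); TX=np.array([np.cos(h),np.sin(h)]); TY=np.array([np.sin(h),-np.cos(h)])
print(t,np.degrees(h),o["grip_width"],o["grasp_force"],o["ft_force"])
for n in ["wrist","side"]:
    c=cam(n);P=cloud(c); cv2.imwrite(f"pics/{n}6.png",c["pixels"]); s=t[2]+.0275
    print(n,rect(P,s-.008,s+.008,t[0],t[1],.11),rect(P,.068,.081,.47,.4,.16))
d=np.array([.4704,.399])-t[:2]; print("to pan tool xy cm",d@TX*100,d@TY*100)
```

```text
[0.46914221 0.39789403 0.11012185] 177.7456017261683 0.039782982523505865 10.18162116408348 [-0.65715569 -0.04233754 -4.85172413]
wrist (30375, array([445. , 398.8]), array([ 67.1, 109. ]), 87.74, np.float64(0.1371)) (53651, array([442. , 401.5]), array([189.8, 138.5]), 87.61, np.float64(0.0746))
side (305, array([471.7, 390.9]), array([156.9,  60.5]), 0.12, np.float64(0.1362)) (1023, array([469.8, 396.4]), array([191.2, 190.6]), 87.84, np.float64(0.075))
to pan tool xy cm -0.12133125181899523 0.1154587956149924
```

Call:
{"op": "carry_out", "data": {
  "increments": [3.965, 0, 0.1, 0.8, 0, 3.965, 0, 0, 0.6, 0, 3.965, 0, 0, 0.3, 0, 3.965, 0, 0, 0.2, 0, 3.965, 0, 0, 0.1, 0]
}}

```text
clock: 22.28
eef_pos: [0.4696, 0.4, 0.0915]
tool_rot: [0.019, 1.0, 0.0, 0.0]
ft_force: [0.5, -0.7, -4.6]
grip_width: 0.0397
grasp_force: 10.2
```

Call:
{"op": "carry_out", "data": {
  "increments": [3.965, 0, 0, 0.05, 0, 3.965, 0, 0, 0.05, 0, 3.965, 0, 0, 0.05, 0, 3.965, 0, 0, 0, 0, 3.965, 0, 0, 0, 0]
}}

```text
clock: 22.9
eef_pos: [0.4696, 0.3999, 0.0901]
tool_rot: [0.019, 1.0, 0.0, 0.0]
ft_force: [0.0, 0.1, -4.7]
grip_width: 0.0399
grasp_force: 10.2
```

Call:
{"op": "carry_out", "data": {
  "increments": [3.965, 0, 0, 0.05, 0, 3.965, 0, 0, 0.05, 0, 3.965, 0, 0, 0.05, 0, 3.965, 0, 0, 0.03, 0, 3.965, 0, 0, 0, 0]
}}

```text
clock: 23.52
eef_pos: [0.4696, 0.3999, 0.0882]
tool_rot: [0.019, 1.0, -0.0, -0.0]
ft_force: [0.9, -0.1, -5.1]
grip_width: 0.0399
grasp_force: 10.2
```

Call:
{"op": "carry_out", "data": {
  "increments": [3.965, 0, 0, 0.03, 0, 3.965, 0, 0, 0.03, 0, 3.965, 0, 0, 0.03, 0, 3.965, 0, 0, 0, 0, 3.965, 0, 0, 0, 0]
}}

```text
clock: 24.15
eef_pos: [0.4696, 0.3999, 0.0877]
tool_rot: [0.019, 1.0, 0.0, 0.0]
ft_force: [-1.3, -0.5, -1.5]
grip_width: 0.0404
grasp_force: 10.6
```

Call:
{"op": "carry_out", "data": {
  "increments": [3.965, 0, 0, 0.03, 0, 3.965, 0, 0, 0, 0, 3.98, 0, 0, 0, 0, 4.0, 0, 0, 0, 0, 4.05, 0, 0, 0, 0]
}}

```text
clock: 24.78
eef_pos: [0.4701, 0.4001, 0.0871]
tool_rot: [0.019, 1.0, 0.0, 0.001]
ft_force: [0.8, -0.8, 0.9]
grip_width: 0.0406
grasp_force: 0.5
```

Call:
{"op": "carry_out", "data": {
  "increments": [4.2, 0, 0, 0, 0, 4.5, 0, 0, 0, 0, 5.0, 0, 0, 0, 0, 5.4, 0, 0, 0, 0, 5.4, 0, 0, 0, 0]
}}

```text
clock: 25.4
eef_pos: [0.4696, 0.4, 0.087]
tool_rot: [0.019, 1.0, 0.0, 0.0]
ft_force: [0.0, -0.6, -0.4]
grip_width: 0.0539
grasp_force: 0.0
```

Call:
{"op": "carry_out", "data": {
  "increments": [5.4, 0, 0, -0.5, 0, 5.4, 0, 0, -1, 0, 5.4, 0, 0, -3, 0, 5.4, 0, 0, -4, 0, 5.4, 0, 0, -4, 0]
}}

```text
clock: 26.02
eef_pos: [0.4696, 0.3999, 0.2141]
tool_rot: [0.019, 1.0, 0.0, 0.0]
ft_force: [0.7, 0.8, -0.0]
grip_width: 0.054
grasp_force: 0.0
```

Run:
```python
from h import *
o=bot.get_obs(); t=o["eef_pos"]; print(t)
for n in ["wrist","side","top"]:
    c=cam(n);P=cloud(c); cv2.imwrite(f"pics/{n}7.png",c["pixels"])
    print(n,rect(P,.107,.123,.47,.4,.12),rect(P,.068,.081,.47,.4,.16))
    r=rect(P,.0685,.078,.476,-.257,.22); print("cover",r,rel(r[1]/1000) if r else 0)
    r=rect(P,.060,.0685,.51,-.04,.2); print("rim",r,rel(r[1]/1000) if r else 0)
```

```text
[0.46955307 0.39993616 0.21406234]
wrist (10422, array([470.6, 399.7]), array([ 40.1, 159.7]), 87.72, np.float64(0.1146)) (31813, array([467.7, 400.6]), array([190.4, 189.1]), 87.73, np.float64(0.0746))
cover None 0
rim None 0
side (346, array([473.7, 400.4]), array([ 52. , 158.5]), 88.4, np.float64(0.1147)) (964, array([470.2, 398.7]), array([197. , 189.8]), 87.78, np.float64(0.0752))
cover (7020, array([ 476.4, -256.3]), array([306.2, 199.9]), 81.46, np.float64(0.0721)) (np.float64(-0.2), np.float64(-129.2))
rim (136, array([523.6,  17.6]), array([ 18.3, 107.4]), 82.4, np.float64(0.0655)) (np.float64(6.5), np.float64(148.6))
top (840, array([473.3, 399. ]), array([ 42.8, 160.8]), 87.97, np.float64(0.1151)) (2708, array([469.9, 399.9]), array([191.9, 190. ]), 88.17, np.float64(0.075))
cover (6981, array([ 476.7, -256.6]), array([302.3, 200.7]), 81.68, np.float64(0.0718)) (np.float64(0.1), np.float64(-129.5))
rim (199, array([603.3, -55.1]), array([132.9,  19.2]), 84.73, np.float64(0.0656)) (np.float64(95.9), np.float64(88.4))
```

The prism rests flat in the middle of the pan and is released. Now round to the cover's -y end.

Call:
{"op": "carry_out", "data": {
  "increments": [2, 0, 0, 0, 0.168, 2, 0, 0, 0, 0.168, 2, 0, 0, 0, 0.168, 2, 0, 0, 0, 0.168, 2, 0, 0, 0, 0.168]
}}

```text
clock: 26.8
eef_pos: [0.469, 0.3995, 0.2109]
tool_rot: [0.428, 0.904, -0.001, -0.0]
ft_force: [-0.3, -0.1, 0.1]
grip_width: 0.0202
grasp_force: 0.0
```

Call:
{"op": "carry_out", "data": {
  "increments": [2, 0, 0, 0, 0.168, 2, 0, 0, 0, 0.168, 2, 0, 0, 0, 0.168, 2, 0, 0, 0, 0.168, 2, 0, 0, 0, 0.168]
}}

```text
clock: 27.42
eef_pos: [0.469, 0.3994, 0.2109]
tool_rot: [0.759, 0.651, -0.001, -0.0]
ft_force: [-0.0, -0.8, -0.2]
grip_width: 0.0203
grasp_force: 0.0
```

Call:
{"op": "carry_out", "data": {
  "increments": [2, -3, 0.38, 0, 0, 2, -5, 0.63, 0, 0, 2, -5.5, 0.69, 0, 0, 2, -5.5, 0.69, 0, 0, 2, -5.5, 0.69, 0, 0]
}}

```text
clock: 28.05
eef_pos: [0.463, 0.1512, 0.2112]
tool_rot: [0.757, 0.653, -0.001, -0.0]
ft_force: [0.1, 0.1, 0.3]
grip_width: 0.0197
grasp_force: 0.0
```

Call:
{"op": "carry_out", "data": {
  "increments": [2, -5.5, 0.69, 0, 0, 2, -5.5, 0.69, 0, 0, 2, -5.5, 0.69, 0, 0, 2, -5.5, 0.69, 0, 0, 2, -5.5, 0.69, 0, 0]
}}

```text
clock: 28.68
eef_pos: [0.4566, -0.1256, 0.2114]
tool_rot: [0.757, 0.653, -0.0, -0.0]
ft_force: [0.4, -0.0, -0.6]
grip_width: 0.0203
grasp_force: 0.0
```

Call:
{"op": "carry_out", "data": {
  "increments": [2, -5.5, 0.69, 0, 0, 2, -5.5, 0.69, 0, 0, 2, -5.5, 0.69, 0, 0, 2, -5.5, 0.69, 0, 0, 2, -4, 0.5, 0, 0]
}}

```text
clock: 29.3
eef_pos: [0.4504, -0.388, 0.2109]
tool_rot: [0.758, 0.652, -0.0, -0.001]
ft_force: [-0.3, -0.3, 0.7]
grip_width: 0.0198
grasp_force: 0.0
```

Call:
{"op": "carry_out", "data": {
  "increments": [2, -3, 0.38, 0, 0, 2, -2.4, 0.27, 0, 0, 2, 0, 0, 3, 0, 2, 0, 0, 3, 0, 2, 0, 0, 2, 0]
}}

```text
clock: 29.92
eef_pos: [0.4486, -0.4394, 0.1292]
tool_rot: [0.758, 0.653, -0.0, -0.002]
ft_force: [1.3, 0.4, -0.1]
grip_width: 0.02
grasp_force: 0.0
```

Run:
```python
from h import *
o=bot.get_obs(); t=o["eef_pos"]; print(t,rel(t),np.degrees(2*np.arctan2(o["tool_rot"][1],o["tool_rot"][0])),o["joint_pos"].round(2))
for n in ["side","top"]:
    c=cam(n);P=cloud(c); cv2.imwrite(f"pics/{n}8.png",c["pixels"])
    r=rect(P,.0685,.076,.476,-.257,.22); print("cover",r,rel(r[1]/1000) if r else 0)
```

```text
[ 0.44861192 -0.43942021  0.12916406] (np.float64(-1.0), np.float64(-314.4)) 81.49958066485173 [-0.78  0.55  0.2   1.23  0.    0.94]
cover (2646, array([ 529.2, -264.3]), array([303.8,  94.9]), 81.98, np.float64(0.0722)) (np.float64(53.2), np.float64(-129.4))
cover (6899, array([ 476.9, -256.5]), array([302.5, 201. ]), 81.52, np.float64(0.0718)) (np.float64(0.3), np.float64(-129.3))
```

View pics/side8.png

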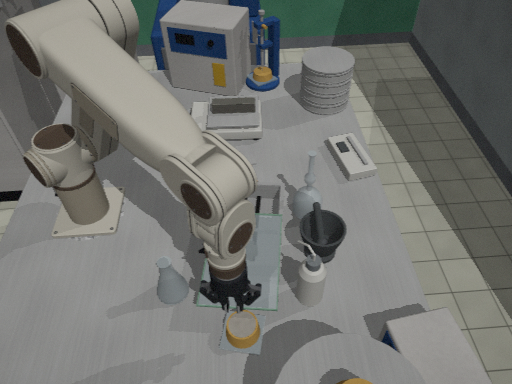

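The side view shows the gripper above the Vicat mould, behind the glass's near end (around (230,305)). It is clear of the conical flask (172,280) and the wash bottle (312,280), and the prism is on the pan at (235,105).

Call:
{"op": "carry_out", "data": {
  "increments": [2, 0, 0.1, 3, 0, 2, 0, 0, 2, 0, 2, 0, 0, 0.9, 0, 2, 0, 0, 0, 0, 2, 0, 0, 0, 0]
}}

```text
clock: 30.65
eef_pos: [0.4514, -0.4411, 0.0743]
tool_rot: [0.757, 0.653, 0.0, 0.001]
ft_force: [0.6, 0.3, 0.1]
grip_width: 0.0204
grasp_force: 0.0
```

Run:
```python
from h import *
o=bot.get_obs(); t=o["eef_pos"]; print(t,rel(t))
c=cam("wrist");P=cloud(c)
a=(P[...,:2]-t[:2])@BY; b=(P[...,:2]-t[:2])@BX
s=(abs(a)<.02)&(abs(b)<.045)&(P[...,2]>.06)&(P[...,2]<.1); print("tip z",np.percentile(P[s][:,2],[0.1,1,3]))
s=(P[...,2]>.0685)&(P[...,2]<.076)&(a>.013); print("glass min a",np.percentile(a[s],[.2,1,5])*1e3)
```

```text
[ 0.45144811 -0.44112218  0.07427601] (np.float64(2.1), np.float64(-315.7))
tip z [0.0750285  0.07620817 0.07803612]
glass min a [36.09854929 36.88501012 40.43954093]
```

Call:
{"op": "carry_out", "data": {
  "increments": [2, 0.6, -0.15, 0.4, 0, 2, 0.6, 0, 0.28, 0, 2, 0.5, 0, 0, 0, 2, 0, 0, 0, 0, 2, 0, 0, 0, 0]
}}

```text
clock: 31.32
eef_pos: [0.4521, -0.4236, 0.0664]
tool_rot: [0.757, 0.653, -0.0, 0.0]
ft_force: [0.4, -0.0, -0.6]
grip_width: 0.0199
grasp_force: 0.0
```

Call:
{"op": "carry_out", "data": {
  "increments": [2, 0.2, 0, 0, 0, 2, 0.2, 0, 0, 0, 2, 0.2, 0, 0, 0, 2, 0.2, 0, 0, 0, 2, 0.2, 0, 0, 0]
}}

```text
clock: 31.95
eef_pos: [0.4531, -0.415, 0.0663]
tool_rot: [0.758, 0.653, -0.001, 0.001]
ft_force: [-0.7, -5.0, -2.1]
grip_width: 0.0199
grasp_force: 2.5
```

Call:
{"op": "carry_out", "data": {
  "increments": [2, 0.2, 0, -0.05, 0, 2, 0.2, 0, -0.05, 0, 2, 0.25, 0, 0, 0, 2, 0.25, 0, 0, 0, 2, 0.3, 0, 0, 0]
}}

```text
clock: 32.58
eef_pos: [0.4551, -0.4015, 0.0671]
tool_rot: [0.757, 0.653, -0.0, -0.0]
ft_force: [-1.0, -4.3, -3.5]
grip_width: 0.02
grasp_force: 2.0
```

Call:
{"op": "carry_out", "data": {
  "increments": [2, 0.3, 0, 0, 0, 2, 0.35, 0, 0, 0, 2, 0.35, 0, 0, 0, 2, 0.4, 0, 0, 0, 2, 0.4, 0, 0, 0]
}}

```text
clock: 33.2
eef_pos: [0.4578, -0.3836, 0.0672]
tool_rot: [0.757, 0.653, 0.0, 0.0]
ft_force: [-0.5, -4.4, -1.9]
grip_width: 0.0196
grasp_force: 2.0
```

Call:
{"op": "carry_out", "data": {
  "increments": [2, 0.4, 0, 0, 0, 2, 0.4, 0, 0, 0, 2, 0.4, 0, 0, 0, 2, 0.4, 0, 0, 0, 2, 0.4, 0, 0, 0]
}}

```text
clock: 33.83
eef_pos: [0.4607, -0.3639, 0.0672]
tool_rot: [0.757, 0.653, -0.0, 0.0]
ft_force: [-1.1, -4.0, -3.0]
grip_width: 0.02
grasp_force: 2.0
```

Run:
```python
from h import *
o=bot.get_obs(); t=o["eef_pos"]; print(t,rel(t),o["ft_force"])
c=cam("top");P=cloud(c); r=rect(P,.0685,.076,.476,-.22,.24); print("cover",r,rel(r[1]/1000) if r else 0)
```

```text
[ 0.46073859 -0.36386706  0.06722368] (np.float64(-0.0), np.float64(-237.9)) [-1.10529416 -4.01639225 -2.95249557]
cover (6835, array([ 484.4, -205.8]), array([304.3, 201.6]), 81.6, np.float64(0.0718)) (np.float64(0.3), np.float64(-78.1))
```

Call:
{"op": "carry_out", "data": {
  "increments": [2, 0.4, 0, 0, 0, 2, 0.4, 0, 0, 0, 2, 0.4, 0, 0, 0, 2, 0.4, 0, 0, 0, 2, 0.4, 0, 0, 0]
}}

```text
clock: 34.5
eef_pos: [0.4637, -0.3442, 0.0673]
tool_rot: [0.757, 0.653, -0.0, 0.0]
ft_force: [-0.3, -4.7, -2.6]
grip_width: 0.0201
grasp_force: 2.3
```

Call:
{"op": "carry_out", "data": {
  "increments": [2, 0.4, 0, 0, 0, 2, 0.4, 0, 0, 0, 2, 0.4, 0, 0, 0, 2, 0.4, 0, 0, 0, 2, 0.4, 0, 0, 0]
}}

```text
clock: 35.12
eef_pos: [0.4667, -0.3244, 0.0673]
tool_rot: [0.757, 0.653, -0.0, 0.0]
ft_force: [-1.4, -5.2, -1.8]
grip_width: 0.0199
grasp_force: 2.5
```

Call:
{"op": "carry_out", "data": {
  "increments": [2, 0.4, 0, -0.05, 0, 2, 0.4, 0, 0, 0, 2, 0.4, 0, 0, 0, 2, 0.4, 0, 0, 0, 2, 0.4, 0, 0, 0]
}}

```text
clock: 35.75
eef_pos: [0.4695, -0.3044, 0.0676]
tool_rot: [0.757, 0.653, 0.0, -0.0]
ft_force: [-0.3, -4.2, -3.0]
grip_width: 0.0197
grasp_force: 2.1
```

Run:
```python
from h import *
o=bot.get_obs(); t=o["eef_pos"]; print(t,rel(t),o["ft_force"])
for n in ["top","side"]:
    c=cam(n);P=cloud(c); r=rect(P,.0685,.076,.48,-.15,.22); print("cover",r,rel(r[1]/1000) if r else 0)
```

```text
[ 0.46946707 -0.30435181  0.06757007] (np.float64(-0.1), np.float64(-177.8)) [-0.34812976 -4.17236444 -3.03908167]
cover (6782, array([ 493.9, -146.3]), array([305.8, 200.9]), 81.47, np.float64(0.0718)) (np.float64(1.0), np.float64(-17.8))
cover (1965, array([ 549.5, -152.3]), array([304.3,  87. ]), 81.56, np.float64(0.0721)) (np.float64(56.9), np.float64(-15.7))
```

Call:
{"op": "carry_out", "data": {
  "increments": [2, 0.4, 0, 0, 0, 2, 0.4, 0, 0, 0, 2, 0.4, 0, 0, 0, 2, 0.3, 0, 0, 0, 2, 0.15, 0, 0, 0]
}}

```text
clock: 36.48
eef_pos: [0.472, -0.2883, 0.0677]
tool_rot: [0.757, 0.653, -0.0, 0.0]
ft_force: [-0.7, -4.3, -1.9]
grip_width: 0.02
grasp_force: 2.3
```

Call:
{"op": "carry_out", "data": {
  "increments": [2, 0, 0, 0, 0, 2, -0.5, 0, 0, 0, 2, -1.5, 0, 0, 0, 2, -2, 0, -1, 0, 2, -1, 0, -4, 0]
}}

```text
clock: 37.1
eef_pos: [0.4627, -0.3379, 0.1157]
tool_rot: [0.758, 0.652, -0.0, -0.003]
ft_force: [0.5, -0.2, 0.2]
grip_width: 0.0201
grasp_force: 0.0
```

Call:
{"op": "carry_out", "data": {
  "increments": [2, -3, 0, -4, 0, 2, -3, 0, -4, 0, 2, -3, 0, 0, 0, 2, -2, 0, 0, 0, 2, 0, 0, 0, 0]
}}

```text
clock: 37.72
eef_pos: [0.4476, -0.4483, 0.1974]
tool_rot: [0.758, 0.652, 0.0, -0.0]
ft_force: [-0.2, 0.1, -0.2]
grip_width: 0.0201
grasp_force: 0.0
```

Run:
```python
from h import *
o=bot.get_obs(); t=o["eef_pos"]; print(t,rel(t),o["ft_force"])
for n in ["top","side"]:
    c=cam(n);P=cloud(c); r=rect(P,.0685,.076,.495,-.13,.22); print("cover",r,rel(r[1]/1000) if r else 0)
    r=rect(P,.03,.076,.495,-.13,.22); print("box+cover",r,rel(r[1]/1000))
    print("prism",rect(P,.107,.123,.47,.4,.12),"pan",rect(P,.068,.081,.47,.4,.16)[1])
    cv2.imwrite(f"pics/{n}9.png",c["pixels"])
    if n=="top": cv2.imwrite("pics/top9c.png",cv2.resize(c["pixels"][120:320,50:450],None,fx=2,fy=2,interpolation=cv2.INTER_CUBIC))
```

```text
[ 0.44762341 -0.44832958  0.19737117] (np.float64(-0.7), np.float64(-323.4)) [-0.1740851   0.13807378 -0.16387637]
cover (6712, array([ 497. , -128.3]), array([305.2, 200.7]), 81.39, np.float64(0.0718)) (np.float64(1.5), np.float64(0.4))
box+cover (7425, array([ 495.9, -128.1]), array([309. , 204.1]), 81.56, np.float64(0.0716)) (np.float64(0.3), np.float64(0.5))
prism (877, array([472.9, 398.5]), array([ 41.6, 159.9]), 87.13, np.float64(0.1149)) pan [470.4 400. ]
cover (2686, array([ 540.7, -135. ]), array([305.2, 110.7]), 81.66, np.float64(0.0721)) (np.float64(45.7), np.float64(0.2))
box+cover (2955, array([ 540.7, -136.1]), array([307.4, 110.7]), 81.48, np.float64(0.072)) (np.float64(45.8), np.float64(-0.9))
prism (338, array([473.8, 399. ]), array([ 52.7, 158.5]), 86.9, np.float64(0.1146)) pan [508.1 398.5]
```

View pics/top9c.png

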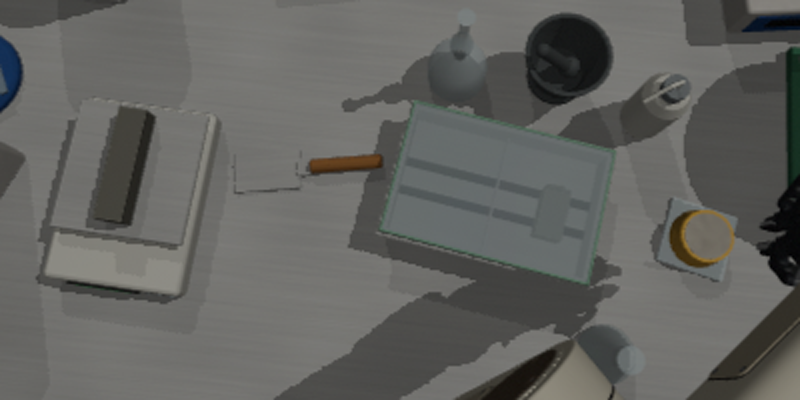

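View pics/side9.png

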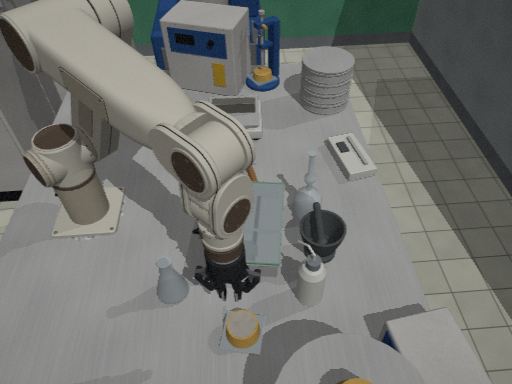

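The top view shows the glass covering the box within about 1 mm (corners at (415,103), (612,150), (590,282), (383,232)). The half prism is still inside at (552,213) and the whole prism is in the middle of the pan at (123,165). The side view shows the gripper clear of everything and the bystanders where they stood.

```bash
python3 -c "
from workcell import bot
print(bot.job_done())"
```

```text
the job is handed in; nothing more can be done
None
```

The whole prism lies flat in the middle of the balance pan, the glass is back over the box to within about 1 mm, and the job was handed in at about 38 s of the 72 s allowed; the hand-in returned no verdict.

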